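# Nest tapered funnels on the air-drying spigots

## Robot

A 6-joint arm with a two-finger parallel gripper is mounted at the origin on the work surface. World frame = base frame: x ahead of the robot, y to its left, z up, the work surface at z = 0. Lengths are in mm, angles in rad, forces in N, time in s.
With the tool pointing down it reaches from about 275 to 1000 mm from the base axis. Payload 8.4 kg.
Tool frame: the origin (TCP) lies on the centre line of the jaws, within the pads' length; the fingertips stand r.tip_reach ahead of it and the grasp point (between the pads) lies 11 mm behind it (r.tip_reach is the distance from the TCP to the fingertips, in mm); z points along the fingers, y is the line along which they close (so a half turn about z gives the same grasp; the last joint's range is limited). The gripper opens to 85 mm and grips with 20 to 120 N. Pads are 22 mm wide; open, the fingers measure 114 mm over their backs; the gripper's body (76 mm by 85 mm) begins 54 mm behind the grasp point. The pads swing forward as they close: fully open they stand 13 mm farther back than shut.
Start: joints at [-1.178, 0.353, 1.633, -0, 1.155, -0.002], TCP at [240.389, -576.924, 239.281] pointing down, gripper open.
Joint ranges: [-2.63, 2.63], [-0.92, 2.1], [0.06, 2.66], [-1.3, 4.44], [0, 2.69], [-3.02, 3.02]. Speed limits (rad/s): [2.22, 2.22, 2.79, 3.14, 3.14, 3.14].

## Interface

Orientations are given as [roll, pitch, yaw] about the fixed x, y, z axes, in that order (R = Rz(yaw) Ry(pitch) Rx(roll)).
In Python, from rig import r gives the robot as it stands.
- The arm moves only by the tool carry_out, never from a script. Its argument "targets" is a list of rows, each an object with "dp": the shift along the tool's x, y, z in mm, a list of three; "yaw": the turn about the tool's z in degrees. A call has 1 to 12 rows; each row is the pose to reach, as a shift and turn from the pose commanded when the call began, along the tool's axes at that moment; what a row does not reach only later rows make up. A row lasts 1/8 s, in which the tool goes at most 62.5 mm and 10.7 degrees, less where a joint would pass 70% of its speed; a pose out of reach is approached as far as the arm can. A call with a gripper value outside its range is refused whole. "fingers" is the opening, from -1 (shut) to 1 (fully open), so that 0 is half open, set as the call begins (left out, the last holds). The fingers move at their own pace and stop on an object; "grip_force" is the grip in N (left out, the last holds). Time passes only in rows, so rows that repeat a pose let the fingers close. It gives the time, the measured TCP pose, the force, the opening and the grip force at its end, in the units of the state.
- r.sense(): the state, without advancing time (a new reading comes with each control period).
- r.grab_frame(name): name is "scene" or "top" or "wrist"; returns the picture (480x640x3 uint8, red, green, blue); there is no depth.
- r.get_calibration(name): a dict with "fx", "fy", "cx", "cy" (pixels), "rvec" (rotation vector, rad) and "tvec" (3), from world to camera coordinates, as OpenCV has them. Camera axes: x right, y down, z forward; pixel columns grow to the right and rows downward; lengths in mm; the calibration is good to about 2 mm. A picture is of the moment at which its call begins: read the wrist's pose just before it. get_calibration takes no time and is no camera call; for the wrist camera it gives the pose at the moment of the call.
- r.sign_off(): hands the job in; it is judged then, once.
The state is a dict: "clock": time; "qpos": joint angles; "qvel": joint speeds; "joint_efforts": joint torques, N m; "eef_pos": TCP position; "tcp_rot": TCP orientation; "contact_force": force on the tool from outside, world axes, zero at the start; "wrist_torque": the same for the moment, N m; "opening": opening from 0.0 (shut) to 1.0 (fully open); "grasp_force": force on a finger pad.
Only numpy, scipy, OpenCV 4.12 (cv2) and the standard library are available. Lean on these libraries where they do the work, as an engineer would, in place of code of your own. Each camera call takes 0.05 s, during which the arm holds its last target. There are 200 camera calls.

## Task

Load the funnel drying stand: first turn the green air-valve lever fully shut, then stack all the funnels, mouth down and upright, on the tapered spigot whose collar has their colour, letting each one down gently so that it nests loosely and just rests by its own weight; never press it on, for the spring-mounted spigot must not be pushed far down or the tapers jam. When every funnel is on, turn the valve to half open (lever at 45 degrees) to start the air. Leave the bottles and the jar where they stand.

Things in the scene. Friction and masses are not known exactly. Their poses are not given: they have to be found in the camera images.
- yellow1_mid (a point): Yellow tapered plastic funnel, mouth down, about 50 g, may be absent; sizes in mm. 77 high: hollow taper 64 high, outside diameter 68 at the mouth, 42 at the shoulder, walls 4, then a round stem, diameter 24, 13 high, to grip from above. Point on its axis, 38.5 above the mouth; z up out of the stem. Slipped over another funnel it rests on its taper about 20 (18 to 23) higher.
- yellow2_mid (a point): Yellow tapered plastic funnel, mouth down, about 50 g, may be absent; sizes in mm. 77 high: hollow taper 64 high, outside diameter 68 at the mouth, 42 at the shoulder, walls 4, then a round stem, diameter 24, 13 high, to grip from above. Point on its axis, 38.5 above the mouth; z up out of the stem. Slipped over another funnel it rests on its taper about 20 (18 to 23) higher.
- yellow3_mid (a point): Yellow tapered plastic funnel, mouth down, about 50 g, may be absent; sizes in mm. 77 high: hollow taper 64 high, outside diameter 68 at the mouth, 42 at the shoulder, walls 4, then a round stem, diameter 24, 13 high, to grip from above. Point on its axis, 38.5 above the mouth; z up out of the stem. Slipped over another funnel it rests on its taper about 20 (18 to 23) higher.
- blue1_mid (a point): Blue tapered plastic funnel, mouth down, about 50 g, may be absent; sizes in mm. 77 high: hollow taper 64 high, outside diameter 68 at the mouth, 42 at the shoulder, walls 4, then a round stem, diameter 24, 13 high, to grip from above. Point on its axis, 38.5 above the mouth; z up out of the stem. Slipped over another funnel it rests on its taper about 20 (18 to 23) higher.
- blue2_mid (a point): Blue tapered plastic funnel, mouth down, about 50 g, may be absent; sizes in mm. 77 high: hollow taper 64 high, outside diameter 68 at the mouth, 42 at the shoulder, walls 4, then a round stem, diameter 24, 13 high, to grip from above. Point on its axis, 38.5 above the mouth; z up out of the stem. Slipped over another funnel it rests on its taper about 20 (18 to 23) higher.
- blue3_mid (a point): Blue tapered plastic funnel, mouth down, about 50 g, may be absent; sizes in mm. 77 high: hollow taper 64 high, outside diameter 68 at the mouth, 42 at the shoulder, walls 4, then a round stem, diameter 24, 13 high, to grip from above. Point on its axis, 38.5 above the mouth; z up out of the stem. Slipped over another funnel it rests on its taper about 20 (18 to 23) higher.
- spigot_yellow_seat (a point): Point on the vertical axis of the steel taper with the yellow collar (sizes in mm; disc, diameter 72, 6 thick), where the mouth of the first funnel comes to rest, good to 2: 5 above the collar's top, 51 above the table. The taper has diameter 62 at the collar, 38 at its top, which is 55 above this point. It lies 170 along the stand's -y. Moves with the spigot.
- spigot_yellow (a joint): How far the yellow-collared spigot is pressed down on its spring (m): 0 unloaded, grows downward, 700 N/m, end stop at 0.018. Beyond 0.014 (about 10 N) the tapers count as jammed.
- spigot_blue_seat (a point): Point on the vertical axis of the steel taper with the blue collar (sizes in mm; disc, diameter 72, 6 thick), where the mouth of the first funnel comes to rest, good to 2: 5 above the collar's top, 51 above the table. The taper has diameter 62 at the collar, 38 at its top, which is 55 above this point. It lies 50 along the stand's -y. Moves with the spigot.
- spigot_blue (a joint): How far the blue-collared spigot is pressed down on its spring (m): 0 unloaded, grows downward, 700 N/m, end stop at 0.018. Beyond 0.014 (about 10 N) the tapers count as jammed.
- stand: Fixed drying stand (sizes in mm): aluminium plate 100 x 300, 20 thick, with the two spigots, and beside them a brass air valve on a narrower foot, joined by a copper pipe along the stand's y. Origin on the table, on the line of the spigots (y = -170 yellow collar, -50 blue collar) and the valve (y = +120).
- valve_pivot (a point): On the vertical turning axis of the valve's green lever, at the lever's mid height (72 mm above the table). Fixed to the stand.
- valve_grip (a point): Point on the green lever to grip it, 68 mm out from the turning axis, on the middle of the bar. The bar is 14 mm wide and high, reaches 90 mm from the axis; its underside is 65 mm above the table; its own x axis points along the bar towards the pivot.
- valve (a joint): Angle of the green lever (rad). 0 = shut: lever square to the pipe, pointing along the stand's -x (towards the robot), against a stop. pi/2 = fully open: lever in line with the pipe, pointing along the stand's +y, against a stop. Opening turns it clockwise seen from above; half open is 0.785. Stays where it is left (about 0.12 N m of friction).
- bottle_amber: Yellow solution bottle with white cap, diameter 54 mm, 125 mm high, loose; a bystander, origin at the centre of its underside.
- bottle_pink: Pink solution bottle with white cap, diameter 54 mm, 125 mm high, loose; a bystander, origin at the centre of its underside.
- jar_white: White jar with a red lid, diameter 64 mm, 80 mm high, loose; a bystander, origin at the centre of its underside.
Things that resemble listed ones, but are neither listed nor needed, are in the scene too. Leave any black, grey or turquoise look-alike of the part that bears yellow2_mid alone.

How it is judged:
By the outcome, as a careful person would: the job done as asked, in the order asked, and still so for the second after the job is handed in, with the robot touching nothing.
Of blue1, yellow1, blue2, yellow2, blue3, yellow3 only 4 to 6 are there at a start; the rules pass over those that are not, and their reading is None.
At some moment in a run one of blue1, yellow1, blue2, yellow2, blue3, yellow3 may be knocked a few centimetres aside while the robot is not near it.
It also fails if it takes over 210 s, if anything falls off the work surface, if the arm or the gripper's body presses on something with over 40 N, if the wrist force passes 120 N, or if a joint passes its speed limit or range.

## Working session

There is one attempt and no reset: what is moved stays moved. The work goes in short steps, Python scripts to look and compute and a tool call to move; the robot and the scene stay as the last step left them, time stands still between calls to the robot, and variables do not carry over. Pictures are saved under pics/ and viewed, at most 14 in all, crops included, and the job is handed in when it is done.

Besides the shell and the picture viewer there is one more tool, called by a JSON object that holds its "name" and its "arguments", one argument or row to a line. carry_out: Moves the arm, as the interface text tells. Its arguments: {"type":"object","properties":{"targets":{"type":"array","items":{"type":"object","properties":{"dp":{"type":"array","items":{"type":"number"}},"yaw":{"type":"number"}}}},"fingers":{"type":"number"},"grip_force":{"type":"number"}},"required":["targets"]}

```bash
ls; mkdir -p pics
cat > h.py <<'E'
import numpy as np, cv2
from rig import r
def snap(n,f):
    c=r.get_calibration(n); im=r.grab_frame(n); cv2.imwrite('pics/'+f+'.png',cv2.cvtColor(im,cv2.COLOR_RGB2BGR)); return im,c
def toplane(c,u,v,z):
    R,_=cv2.Rodrigues(np.array(c['rvec'],float)); t=np.array(c['tvec'],float).ravel()
    d=R.T@np.array([(u-c['cx'])/c['fx'],(v-c['cy'])/c['fy'],1]); o=-R.T@t
    return (o+d*(z-o[2])/d[2]).round(1)
def proj(c,p):
    K=np.array([[c['fx'],0,c['cx']],[0,c['fy'],c['cy']],[0,0,1]],float)
    return cv2.projectPoints(np.array(p,float).reshape(-1,1,3),np.array(c['rvec'],float),np.array(c['tvec'],float),K,None)[0].reshape(-1,2).round(1)
E
python3 - <<'E'
from h import *
for n in('top','scene'):
    im,c=snap(n,n+'0'); R,_=cv2.Rodrigues(np.array(c['rvec'],float)); print(n,c['fx'],(-R.T@np.array(c['tvec']).ravel()).round(),R.round(2).tolist())
s=r.sense(); print(s, r.tip_reach)
E
```

```text
pics
top 455.21746316305774 [ 388.    2. 1237.] [[0.0, -1.0, -0.02], [-0.99, 0.0, -0.12], [0.12, 0.02, -0.99]]
scene 548.014597170006 [1231. -539.  884.] [[0.62, 0.79, -0.0], [0.53, -0.42, -0.74], [-0.58, 0.45, -0.68]]
{'clock': 0.1, 'qpos': array([-1.17841447e+00,  3.53593138e-01,  1.63404201e+00, -1.09245855e-05,
        1.15519127e+00, -2.40739909e-03]), 'qvel': array([-0.00235691, -0.00033337, -0.00077362,  0.00151397, -0.00130219,
       -0.00125329]), 'joint_efforts': array([ 1.29340329e-03, -6.06356049e+01, -3.42818749e+01,  1.31181791e-04,
        3.87363543e-03, -4.40788142e-05]), 'eef_pos': array([ 240.22135207, -576.55245404,  238.63544201]), 'tcp_rot': array([-3.14035887e+00,  7.01897418e-06,  3.94793677e-01]), 'contact_force': array([ 0.61832021, -0.98153158, -0.34912518]), 'wrist_torque': array([ 0.03120016, -0.03855449, -0.00226011]), 'grasp_force': 0.0, 'opening': 0.9999657656986788} 8.0
```

View pics/top0.png

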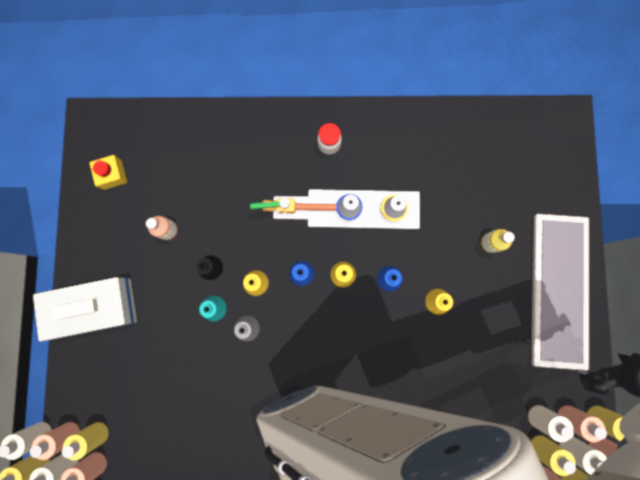

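View pics/scene0.png

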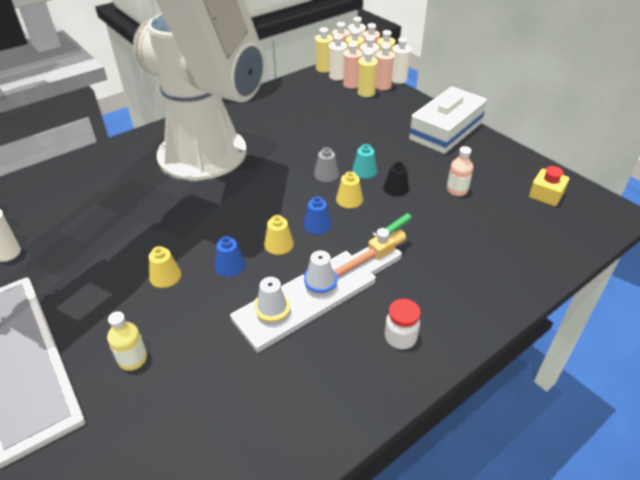

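```bash
cat >> h.py <<'E'
from scipy.optimize import least_squares
A=np.linspace(0,2*np.pi,40)
def ring(x,y,z,rad): return np.c_[x+rad*np.cos(A),y+rad*np.sin(A),0*A+z]
def cen(h): 
    m=cv2.moments(cv2.convexHull(h.astype(np.float32))); return np.array([m['m10'],m['m01']])/m['m00']
def model(c,x,y):
    return cen(proj(c,np.vstack([ring(x,y,0,34),ring(x,y,64,21),ring(x,y,77,12)])))
def funnels(im,c,amin=100):
    hsv=cv2.cvtColor(im,cv2.COLOR_RGB2HSV); out=[]
    for col,lo,hi in(('yellow',(20,120,60),(30,255,255)),('blue',(105,170,50),(125,255,255))):
        m=cv2.inRange(hsv,lo,hi); m=cv2.morphologyEx(m,cv2.MORPH_CLOSE,np.ones((5,5)))
        for k in cv2.findContours(m,cv2.RETR_EXTERNAL,cv2.CHAIN_APPROX_NONE)[0]:
            if cv2.contourArea(k)<amin or len(k)>500: continue
            q=cen(k.reshape(-1,2)); p0=toplane(c,*q,35)[:2]
            s=least_squares(lambda p:model(c,*p)-q,p0)
            out.append((col,q.round(1),s.x.round(1),cv2.contourArea(cv2.convexHull(k))))
    return out
E
python3 - <<'E'
from h import *
for n in('top','scene'):
    im=cv2.imread(f'pics/{n}0.png')[...,::-1].copy(); c=r.get_calibration(n)
    for f in funnels(im,c): print(n,*f)
    if n=='top':
        for (u,v,z) in((350,203,106),(398,203,106),(285,203,80),(251,206,72)): print(toplane(c,u,v,z))
        cv2.imwrite('pics/crop.png',cv2.resize(im[170:240,240:430,::-1],None,fx=4,fy=4,interpolation=cv2.INTER_CUBIC))
E
```

```text
top yellow [ 22.4 468.9] [-53.  768.7] 657.0
top yellow [557.3 459.1] [ -19.7 -575.4] 1214.5
top yellow [ 86.3 439.7] [ 18.5 610.2] 963.5
top yellow [607.8 420.8] [  72.6 -706.6] 679.0
top yellow [438.5 301.5] [ 368.3 -292.8] 560.0
top yellow [255.5 282.6] [416.8 186. ] 511.5
top yellow [342.6 274.4] [438.5 -43.7] 512.0
top yellow [499.8 239.4] [ 531.2 -459.2] 326.0
top yellow [107.6 171.9] [717.5 596.5] 990.5
top blue [389.5 278.4] [ 428.3 -166.6] 431.5
top blue [301.3 273.3] [441.4  65.2] 420.5
[615.5 -60.6 106. ]
[ 615.2 -181.4  106. ]
[621.  106.1  80. ]
[614.9 195.6  72. ]
scene yellow [162.5 267.5] [ 376.3 -302.8] 1015.5
scene yellow [395.  238.3] [619.9 152. ] 128.0
scene yellow [277.6 235.7] [447.4 -51.4] 861.5
scene yellow [349.2 191. ] [423.8 183. ] 702.5
scene yellow [548.5 186.7] [722.9 587.2] 967.0
scene yellow [366.2  79.3] [  5.1 613. ] 348.0
scene yellow [321.9  55.1] [-229.7  611.8] 199.5
scene blue [228.  257.1] [ 436.6 -176. ] 726.0
scene blue [316.8 216.4] [449.9  59.8] 582.0
```

View pics/crop.png

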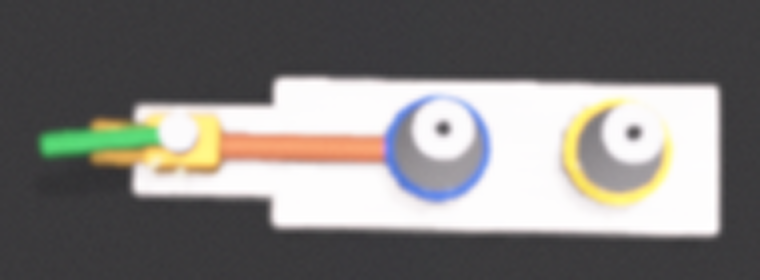

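```bash
cat >> h.py <<'E'
def plan(x,y,z,psi,base=None):
    """print dp/yaw from current pose to world target (tool down), psi world yaw deg"""
    s=r.sense(); p=np.array(s['eef_pos']); a=s['tcp_rot'][2] if base is None else base[3]*np.pi/180
    if base is not None: p=np.array(base[:3],float)
    d=np.array([x,y,z])-p; ca,sa=np.cos(a),np.sin(a)
    dp=[ca*d[0]+sa*d[1], sa*d[0]-ca*d[1], -d[2]]
    dy=-((psi-np.degrees(a)+180)%360-180)
    print('dp',np.round(dp,1),'yaw',round(dy,1),'rows',max(np.linalg.norm(dp)/62.5,abs(dy)/10.7).round(1))
def st():
    s=r.sense(); print('t',round(s['clock'],1),s['eef_pos'].round(1),'rpy',np.degrees(s['tcp_rot']).round(1),'F',s['contact_force'].round(1),'op',round(s['opening'],3),'tip',r.tip_reach)
E
python3 -c "
from h import *
plan(616,175,200,90)"
```

```text
dp [ 635.9 -549.2   38.6] yaw -67.4 rows 13.5
```

{"name": "carry_out", "arguments": {
  "targets": [
    {"dp": [45, -38, 3], "yaw": -5},
    {"dp": [90, -77, 6], "yaw": -10},
    {"dp": [140, -120, 9], "yaw": -16},
    {"dp": [190, -163, 12], "yaw": -22},
    {"dp": [240, -206, 15], "yaw": -28},
    {"dp": [290, -249, 18], "yaw": -34},
    {"dp": [340, -292, 21], "yaw": -40},
    {"dp": [390, -335, 24], "yaw": -46},
    {"dp": [440, -378, 27], "yaw": -52},
    {"dp": [490, -421, 30], "yaw": -58},
    {"dp": [540, -464, 33], "yaw": -63},
    {"dp": [590, -507, 36], "yaw": -67}
  ],
  "fingers": 0,
  "grip_force": 25
}}

```text
clock: 1.6
eef_pos: [574.7, 88.7, 204.6]
tcp_rot: [-3.141, 0.0, 1.567]
contact_force: [0.8, -0.9, 0.7]
opening: 0.502
grasp_force: 0.0
```

```bash
python3 -c "
from h import *
st(); plan(600,140,200,90)"
```

```text
t 1.6 [574.7  88.7 204.6] rpy [-180.     0.    89.8] F [ 0.8 -0.9  0.7] op 0.502 tip 8.0
dp [51.4 25.1  4.6] yaw -0.2 rows 0.9
```

{"name": "carry_out", "arguments": {
  "targets": [
    {"dp": [35, 20, 0], "yaw": 0},
    {"dp": [35, 20, 0], "yaw": 0},
    {"dp": [35, 20, 0], "yaw": 0},
    {"dp": [35, 20, 0], "yaw": 0}
  ]
}}

```text
clock: 2.1
eef_pos: [593.8, 120.4, 204.8]
tcp_rot: [-3.141, 0.0, 1.563]
contact_force: [0.0, -0.9, -0.4]
opening: 0.498
grasp_force: 0.0
```

```bash
python3 -c "
from h import *
st(); im,c=snap('wrist','w1')
st()
R,_=cv2.Rodrigues(np.array(c['rvec'],float)); print((-R.T@np.array(c['tvec']).ravel()).round(),R.round(2).tolist(),c['fx'])
print(proj(c,[(616,175,79),(621,108,79),(617.7,-62,106)]))
for n in('top',):
  im,c=snap(n,'top1')
  for f in funnels(im,c): print(n,*f)
"
```

```text
t 2.1 [593.8 120.4 204.8] rpy [-180.     0.    89.6] F [ 0.  -0.9 -0.4] op 0.498 tip 8.0
t 2.1 [594.  120.4 204.9] rpy [-180.     0.    89.5] F [ 0.4 -0.1 -0.5] op 0.5 tip 8.0
[594. 193. 339.] [[1.0, -0.01, -0.0], [-0.01, -0.96, 0.29], [-0.0, -0.29, -0.96]] 415.99200939711886
[[361.6 140.6]
 [367.5 245.1]
 [361.4 483.7]]
top yellow [ 22.4 468.9] [-53.1 768.7] 656.0
top yellow [556.7 458.8] [ -19.1 -573.8] 1363.0
top yellow [ 85.5 440.3] [ 17.  612.2] 1015.0
top yellow [613.6 423.1] [  67.2 -720.6] 995.5
top yellow [438.5 301.5] [ 368.5 -292.7] 562.0
top yellow [342.6 274.4] [438.6 -43.6] 510.0
top yellow [499.8 239.4] [ 531.2 -459.2] 326.5
top yellow [108.8 172.6] [715.5 592.9] 913.5
top blue [389.4 278.4] [ 428.2 -166.4] 433.0
top blue [613.3 209.2] [ 611.5 -762. ] 466.0
top blue [631.  153.7] [ 763.1 -820.9] 1012.5
top blue [ 18.3 109.8] [896. 858.] 346.0
top blue [354.8  85.8] [960.3 -80.2] 196.5
top blue [25.5 79.4] [985.4 845.1] 711.0
top blue [308.4  77.4] [985.6  48.7] 598.5
top blue [366.8  51.7] [1060.1 -114.6] 870.5
top blue [458.2  11. ] [1180.  -373.2] 549.5
top blue [422.1  22.6] [1146. -271.] 2220.5
top blue [251.4   8.6] [1192.9  211.6] 909.0
```

View pics/w1.png

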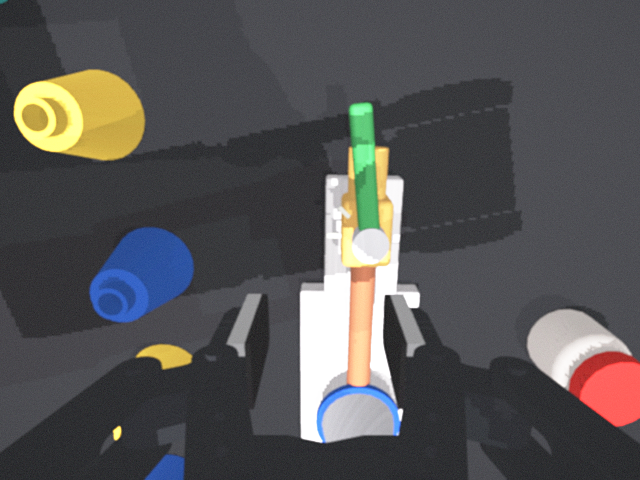

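```bash
python3 -c "
from h import *
c=r.get_calibration('wrist')
P=toplane(c,371,245,85);T=toplane(c,361.5,104,79);print(P,T,np.degrees(np.arctan2(T[1]-P[1],-(T[0]-P[0]))), np.hypot(*(T-P)[:2]))
print(toplane(c,39,117,77),toplane(c,111,300,77),'jar',toplane(c,615,388,80))
print('pipe',toplane(c,363,265,50),toplane(c,359.5,380,50))
"
```

```text
[623. 110.  85.] [615.9 196.4  79. ] 85.30222180686049 86.69123369753139
[421.  190.5  77. ] [445.5  68.9  77. ] jar [804.5  -2.9  80. ]
pipe [621.4  83.1  50. ] [620.4 -16.3  50. ]
```

```bash
python3 -c "
from h import *
plan(617,177,140,94.7);plan(617,177,66,94.7)
import math
for k in range(1,10):
  a=94.7+(179.5-94.7)*k/9
  plan(622.5+68*math.cos(math.radians(a)),109+68*math.sin(math.radians(a)),66,a,base=(617,177,66,94.7))
"
```

```text
dp [56.7 22.4 65. ] yaw -5.2 rows 1.4
dp [ 56.7  22.4 139. ] yaw -5.2 rows 2.4
dp [ -1.1 -11.2  -0. ] yaw -9.4 rows 0.9
dp [ -3.9 -22.1  -0. ] yaw -18.8 rows 1.8
dp [ -8.3 -32.3  -0. ] yaw -28.3 rows 2.6
dp [-14.4 -41.7  -0. ] yaw -37.7 rows 3.5
dp [-21.9 -49.9  -0. ] yaw -47.1 rows 4.4
dp [-30.7 -56.8  -0. ] yaw -56.5 rows 5.3
dp [-40.5 -62.2  -0. ] yaw -66.0 rows 6.2
dp [-51.1 -65.9  -0. ] yaw -75.4 rows 7.0
dp [-62.1 -67.8  -0. ] yaw -84.8 rows 7.9
```

{"name": "carry_out", "arguments": {
  "targets": [
    {"dp": [28, 11, 32], "yaw": -3},
    {"dp": [57, 22, 65], "yaw": -5},
    {"dp": [57, 22, 65], "yaw": -5},
    {"dp": [57, 22, 90], "yaw": -5},
    {"dp": [57, 22, 115], "yaw": -5},
    {"dp": [57, 22, 130], "yaw": -5},
    {"dp": [57, 22, 139], "yaw": -5},
    {"dp": [57, 22, 139], "yaw": -5},
    {"dp": [57, 22, 139], "yaw": -5}
  ]
}}

```text
clock: 3.32
eef_pos: [617.4, 178.4, 66.7]
tcp_rot: [3.14, -0.0, 1.651]
contact_force: [-1.2, 0.5, -0.4]
opening: 0.503
grasp_force: 0.0
```

{"name": "carry_out", "arguments": {
  "targets": [
    {"dp": [0, 0, 0], "yaw": 0},
    {"dp": [0, 0, 0], "yaw": 0},
    {"dp": [0, 0, 0], "yaw": 0},
    {"dp": [0, 0, 0], "yaw": 0}
  ],
  "fingers": -1,
  "grip_force": 25
}}

```text
clock: 3.82
eef_pos: [617.3, 178.5, 66.4]
tcp_rot: [3.141, -0.0, 1.652]
contact_force: [0.7, 0.5, 4.7]
opening: 0.156
grasp_force: 28.7
```

{"name": "carry_out", "arguments": {
  "targets": [
    {"dp": [-1, -11, 0], "yaw": -9.4},
    {"dp": [-4, -22, 0], "yaw": -18.8},
    {"dp": [-8, -32, 0], "yaw": -28.3},
    {"dp": [-14.5, -41.5, 0], "yaw": -37.7},
    {"dp": [-22, -50, 0], "yaw": -47},
    {"dp": [-31, -57, 0], "yaw": -56.5},
    {"dp": [-40.5, -62, 0], "yaw": -66},
    {"dp": [-51, -66, 0], "yaw": -75.4},
    {"dp": [-62, -68, 0], "yaw": -84.8},
    {"dp": [-65, -68, 0], "yaw": -86.5},
    {"dp": [-65, -68, 0], "yaw": -86.5}
  ]
}}

```text
clock: 5.2
eef_pos: [553.9, 109.9, 66.4]
tcp_rot: [3.138, -0.001, -3.125]
contact_force: [-4.7, 12.4, 7.7]
opening: 0.155
grasp_force: 35.7
```

{"name": "carry_out", "arguments": {
  "targets": [
    {"dp": [0, 0, 0], "yaw": 0},
    {"dp": [0, 0, 0], "yaw": 0},
    {"dp": [0, 0, -30], "yaw": 0},
    {"dp": [0, 0, -70], "yaw": 0},
    {"dp": [0, 0, -110], "yaw": 0},
    {"dp": [0, 0, -120], "yaw": 0},
    {"dp": [0, 0, -120], "yaw": 0}
  ],
  "fingers": 0
}}

```text
clock: 6.08
eef_pos: [554.3, 107.9, 185.9]
tcp_rot: [-3.142, 0.001, -3.122]
contact_force: [-0.4, 0.4, 0.6]
opening: 0.501
grasp_force: 0.0
```

```bash
python3 -c "
from h import *
st(); im,c=snap('wrist','w2')
print(proj(c,[(623,110,85),(533,112,79)]))
R,_=cv2.Rodrigues(np.array(c['rvec'],float)); print((-R.T@np.array(c['tvec']).ravel()).round())
"
```

```text
t 6.1 [554.3 107.9 185.9] rpy [-180.     0.  -178.9] F [-0.4  0.4  0.6] op 0.501 tip 8.0
[[328.7 343.9]
 [335.3 204.1]]
[480. 105. 320.]
```

View pics/w2.png

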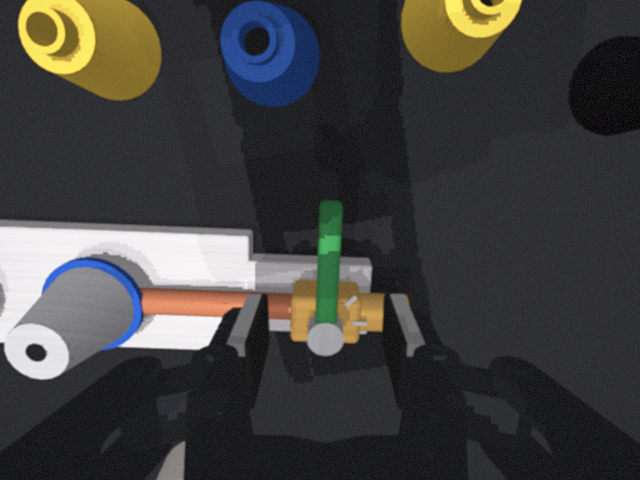

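```bash
python3 -c "
from h import *
c=r.get_calibration('wrist')
H=toplane(c,325,340,85);T=toplane(c,330.5,202,79);print(H,T,np.degrees(np.arctan2(T[1]-H[1],-(T[0]-H[0]))))
print('blue spig',toplane(c,37,352,106),'stems y,b',toplane(c,44,32,77),toplane(c,257,40,77),'plate edge',toplane(c,5,222,20),toplane(c,248,231,20))
plan(425,188,180,-180)
"
```

```text
[618.8 107.5  85. ] [530.9 109.   79. ] 0.9776487850298484
blue spig [617.6 -60.6 106. ] stems y,b [442.6 -44.7  77. ] [444.3  67.9  77. ] plate edge [ 563.2 -131.6   20. ] [566.6  48.8  20. ]
dp [127.1  82.6   4.9] yaw 1.1 rows 2.4
```

```bash
python3 -c "
from h import *
im,c=snap('top','top2')
for f in funnels(im,c):
  if 300<f[2][0]<560 and abs(f[2][1])<400: print(*f)
plan(444.5,68,140,-180);plan(444.5,68,74,-180)
"
```

```text
yellow [438.4 301.5] [ 368.5 -292.7] 561.5
yellow [342.6 274.4] [438.7 -43.6] 511.0
blue [389.5 278.4] [ 428.2 -166.5] 435.0
dp [109.7 -37.7  44.4] yaw 1.1 rows 2.0
dp [109.7 -37.7 110.4] yaw 1.1 rows 2.6
```

{"name": "carry_out", "arguments": {
  "targets": [
    {"dp": [50, -18, 10], "yaw": 0.5},
    {"dp": [100, -35, 30], "yaw": 1},
    {"dp": [110, -38, 44], "yaw": 1},
    {"dp": [110, -38, 60], "yaw": 1},
    {"dp": [110, -38, 80], "yaw": 1},
    {"dp": [110, -38, 95], "yaw": 1},
    {"dp": [110, -38, 106], "yaw": 1},
    {"dp": [110, -38, 112], "yaw": 1},
    {"dp": [110, -38, 112], "yaw": 1}
  ]
}}

```text
clock: 7.3
eef_pos: [444.9, 67.9, 73.6]
tcp_rot: [-3.141, -0.001, -3.139]
contact_force: [-1.0, -0.5, 0.3]
opening: 0.5
grasp_force: 0.0
```

```bash
python3 -c "
from h import *
st(); im,c=snap('wrist','w3')
print(proj(c,[(444.5,68,77)]),proj(c,[r.sense()['eef_pos']]))
"
```

```text
t 7.3 [444.9  67.9  73.6] rpy [-180.    -0.  -179.9] F [-1.  -0.5  0.3] op 0.5 tip 8.0
[[329.3 329.3]] [[329.2 326.8]]
```

View pics/w3.png

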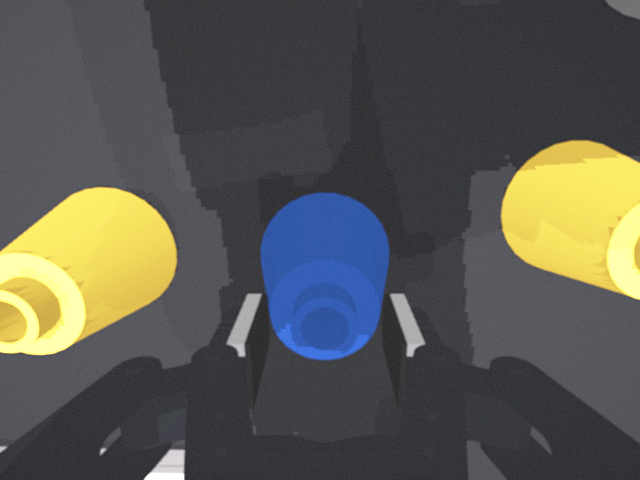

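{"name": "carry_out", "arguments": {
  "targets": [
    {"dp": [0, 0, 0], "yaw": 0},
    {"dp": [0, 0, 0], "yaw": 0},
    {"dp": [0, 0, 0], "yaw": 0},
    {"dp": [0, 0, 0], "yaw": 0},
    {"dp": [0, 0, -3], "yaw": 0},
    {"dp": [0, 0, -15], "yaw": 0},
    {"dp": [0, 0, -40], "yaw": 0}
  ],
  "fingers": -1,
  "grip_force": 25
}}

```text
clock: 8.22
eef_pos: [444.3, 67.9, 114.2]
tcp_rot: [-3.141, -0.002, -3.14]
contact_force: [-0.2, -0.2, -0.6]
opening: 0.266
grasp_force: 24.6
```

```bash
python3 -c "
from h import *
st()
plan(617.6,-61,190,-180);plan(617.6,-61,134,-180)
"
```

```text
t 8.2 [444.3  67.9 114.2] rpy [-1.800e+02 -1.000e-01 -1.799e+02] F [-0.2 -0.2 -0.6] op 0.266 tip 8.0
dp [-173.  -129.2  -75.8] yaw 0.1 rows 3.7
dp [-173.  -129.2  -19.8] yaw 0.1 rows 3.5
```

{"name": "carry_out", "arguments": {
  "targets": [
    {"dp": [0, 0, -40], "yaw": 0},
    {"dp": [-20, -15, -75], "yaw": 0},
    {"dp": [-60, -45, -85], "yaw": 0},
    {"dp": [-105, -78, -85], "yaw": 0},
    {"dp": [-145, -108, -85], "yaw": 0},
    {"dp": [-168, -125, -85], "yaw": 0},
    {"dp": [-173, -129, -85], "yaw": 0},
    {"dp": [-173, -129, -85], "yaw": 0},
    {"dp": [-173, -129, -85], "yaw": 0}
  ]
}}

```text
clock: 9.35
eef_pos: [617.3, -59.9, 199.0]
tcp_rot: [3.141, -0.001, -3.139]
contact_force: [-0.1, 0.1, -0.9]
opening: 0.264
grasp_force: 24.6
```

```bash
python3 -c "
from h import *
st(); im,c=snap('wrist','w4'); sc,cs=snap('scene','s4')
e=r.sense()['eef_pos']; print(proj(c,[(617.6,-61,106),(615.3,-181,106),(617.6,-61,51)]),proj(c,[e+[0,0,3.4],e-[0,0,73.6]]))
cv2.imwrite('pics/j4.png',np.hstack([im[:,:,::-1][::1,::1],sc[150:400,180:430,::-1].copy().repeat(2,0)[:480].repeat(2,1)[:, :160*2]])[:, :800] if 0 else np.hstack([cv2.resize(im,(400,300)),cv2.resize(sc[200:350,200:400],(400,300))])[:,:,::-1])
"
```

```text
t 9.3 [617.3 -59.9 199. ] rpy [ 180.    -0.  -179.8] F [-0.1  0.1 -0.9] op 0.264 tip 8.0
[[325.9 246.1]
 [116.2 241.7]
 [325.8 221.7]] [[329.  331.4]
 [327.8 257.6]]
```

View pics/j4.png

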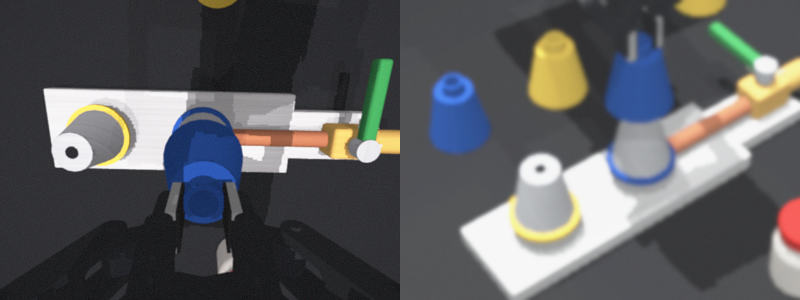

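{"name": "carry_out", "arguments": {
  "targets": [
    {"dp": [0, -1, 15], "yaw": 0},
    {"dp": [0, -1, 30], "yaw": 0},
    {"dp": [0, -1, 43], "yaw": 0},
    {"dp": [0, -1, 54], "yaw": 0},
    {"dp": [0, -1, 62], "yaw": 0},
    {"dp": [0, -1, 67], "yaw": 0},
    {"dp": [0, -1, 70], "yaw": 0},
    {"dp": [0, -1, 72], "yaw": 0},
    {"dp": [0, -1, 72], "yaw": 0}
  ]
}}

```text
clock: 10.58
eef_pos: [618.9, -61.6, 127.3]
tcp_rot: [3.141, 0.001, -3.14]
contact_force: [0.8, 1.6, 0.4]
opening: 0.261
grasp_force: 24.8
```

{"name": "carry_out", "arguments": {
  "targets": [
    {"dp": [0, 0, 1], "yaw": 0},
    {"dp": [0, 0, 2], "yaw": 0},
    {"dp": [0, 0, 2], "yaw": 0}
  ]
}}

```text
clock: 10.95
eef_pos: [618.7, -61.6, 125.1]
tcp_rot: [3.142, 0.001, -3.14]
contact_force: [2.8, 2.3, 3.2]
opening: 0.265
grasp_force: 24.9
```

{"name": "carry_out", "arguments": {
  "targets": [
    {"dp": [0, 0, -1], "yaw": 0},
    {"dp": [0, 0, -2], "yaw": 0},
    {"dp": [0, 0, -2], "yaw": 0}
  ]
}}

```text
clock: 11.32
eef_pos: [618.6, -61.7, 127.0]
tcp_rot: [3.142, 0.001, -3.14]
contact_force: [4.2, 1.7, 1.8]
opening: 0.268
grasp_force: 24.8
```

{"name": "carry_out", "arguments": {
  "targets": [
    {"dp": [0, 0, 0], "yaw": 0},
    {"dp": [0, 0, 0], "yaw": 0},
    {"dp": [0, 0, 0], "yaw": 0},
    {"dp": [0, 0, -20], "yaw": 0},
    {"dp": [0, 0, -50], "yaw": 0},
    {"dp": [0, 0, -70], "yaw": 0},
    {"dp": [0, 0, -70], "yaw": 0}
  ],
  "fingers": 0
}}

```text
clock: 12.2
eef_pos: [619.7, -61.9, 199.7]
tcp_rot: [-3.141, 0.004, -3.139]
contact_force: [0.1, 0.1, -1.3]
opening: 0.5
grasp_force: 0.0
```

```bash
cat >> h.py <<'E'
def look(tag):
    st(); im,c=snap('wrist','w'+tag); sc,_=snap('scene','s'+tag); tp,ct=snap('top','t'+tag)
    cv2.imwrite('pics/j'+tag+'.png',np.hstack([cv2.resize(im,(400,300)),cv2.resize(sc[175:325,200:400],(400,300))])[:,:,::-1])
    for i,cc in((tp,ct),):
        for f in funnels(i,cc):
            if 300<f[2][0]<700 and abs(f[2][1])<400: print(*f)
    return c
E
python3 -c "
from h import *
look('5')
plan(432,-169,150,-180)
"
```

```text
t 12.2 [619.7 -61.9 199.7] rpy [-180.     0.2 -179.9] F [ 0.1  0.1 -1.3] op 0.5 tip 8.0
yellow [438.5 301.5] [ 368.4 -292.8] 558.5
yellow [255.5 282.7] [416.5 185.9] 526.0
yellow [272.4 205. ] [624.6 144.2] 130.5
blue [349.2 203.6] [628.1 -62.3] 206.5
dp [ 186.1 -106.9   46.5] yaw 0.1 rows 3.5
```

View pics/j5.png

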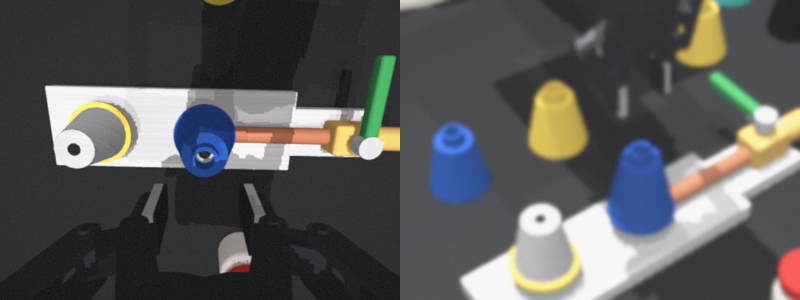

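```bash
python3 -c "
from h import *
c=r.get_calibration('wrist')
print(toplane(c,328,246,128),toplane(c,118,239,106))
plan(432,-170,150,-180)
"
```

```text
[610.1 -61.7 128. ] [ 613.3 -180.2  106. ]
dp [ 186.1 -107.9   46.5] yaw 0.1 rows 3.5
```

{"name": "carry_out", "arguments": {
  "targets": [
    {"dp": [40, -23, 0], "yaw": 0},
    {"dp": [85, -49, 0], "yaw": 0},
    {"dp": [130, -75, 15], "yaw": 0},
    {"dp": [170, -97, 35], "yaw": 0},
    {"dp": [186, -108, 48], "yaw": 0},
    {"dp": [186, -108, 48], "yaw": 0},
    {"dp": [186, -108, 48], "yaw": 0}
  ]
}}

```text
clock: 13.22
eef_pos: [434.1, -170.1, 149.2]
tcp_rot: [-3.141, 0.001, -3.139]
contact_force: [0.1, 0.3, 0.2]
opening: 0.503
grasp_force: 0.0
```

```bash
python3 -c "
from h import *
st(); im,c=snap('wrist','w6'); print(funnels(im,c))
print(proj(c,[(432,-170,77)]))
"
```

```text
t 13.2 [ 434.1 -170.1  149.2] rpy [-1.800e+02  1.000e-01 -1.799e+02] F [0.1 0.3 0.2] op 0.503 tip 8.0
[('yellow', array([316.4, 438.1]), array([ 589.1, -177.8]), 212.5), ('yellow', array([520.1, 241.7]), array([438.4, -49.7]), 10842.5), ('yellow', array([109.2, 124.4]), array([ 368.1, -296.3]), 12853.5), ('blue', array([480.7, 463.2]), array([611.7, -55.3]), 955.0), ('blue', array([324.8, 221.3]), array([ 425.5, -171.9]), 8140.0)]
[[328.2 253.7]]
```

View pics/w6.png

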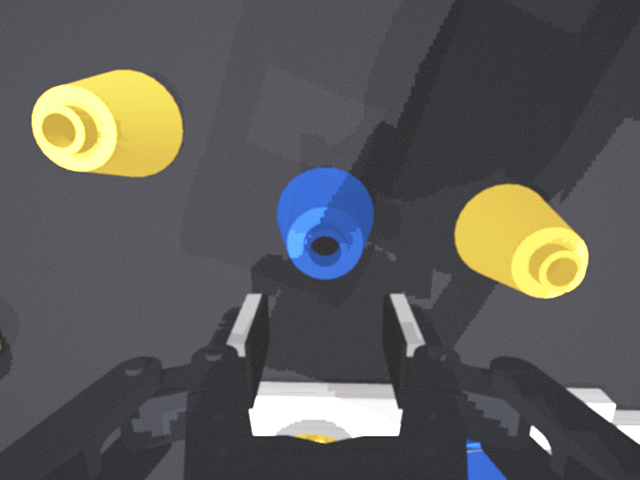

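{"name": "carry_out", "arguments": {
  "targets": [
    {"dp": [5, -1, 15], "yaw": 0},
    {"dp": [5, -1, 35], "yaw": 0},
    {"dp": [5, -1, 52], "yaw": 0},
    {"dp": [5, -1, 65], "yaw": 0},
    {"dp": [5, -1, 72], "yaw": 0},
    {"dp": [5, -1, 75], "yaw": 0},
    {"dp": [5, -1, 75], "yaw": 0}
  ]
}}

```text
clock: 14.15
eef_pos: [427.8, -171.1, 74.0]
tcp_rot: [-3.142, 0.0, -3.139]
contact_force: [0.0, 0.2, -0.8]
opening: 0.502
grasp_force: 0.0
```

```bash
python3 -c "
from h import *
c=r.get_calibration('wrist')
im3=cv2.imread('pics/w3.png')[...,::-1].copy()
print([f[:2]+f[3:] for f in funnels(im3,c,3000)])
st(); im,c=snap('wrist','w7'); print(funnels(im,c,3000))
"
```

```text
[('yellow', array([577.5, 214.4]), 16949.5), ('blue', array([324.4, 274.2]), 16984.0)]
t 14.2 [ 427.8 -171.1   74. ] rpy [-180.     0.  -179.9] F [ 0.   0.2 -0.8] op 0.502 tip 8.0
[('yellow', array([576.1, 297.1]), array([434.6, -58.6]), 17357.5), ('yellow', array([ 61.2, 144. ]), array([ 367. , -280.2]), 17006.0), ('blue', array([326.7, 281.1]), array([ 427. , -171.9]), 16891.0)]
```

{"name": "carry_out", "arguments": {
  "targets": [
    {"dp": [0, 0, 0], "yaw": 0},
    {"dp": [0, 0, 0], "yaw": 0},
    {"dp": [0, 0, 0], "yaw": 0},
    {"dp": [0, 0, 0], "yaw": 0},
    {"dp": [0, 0, -3], "yaw": 0},
    {"dp": [0, 0, -25], "yaw": 0},
    {"dp": [0, 0, -75], "yaw": 0},
    {"dp": [0, 0, -125], "yaw": 0},
    {"dp": [0, 0, -145], "yaw": 0},
    {"dp": [0, 0, -145], "yaw": 0}
  ],
  "fingers": -1,
  "grip_force": 25
}}

```text
clock: 15.45
eef_pos: [428.3, -171.5, 220.2]
tcp_rot: [-3.14, 0.003, -3.14]
contact_force: [-0.1, 0.2, -0.9]
opening: 0.266
grasp_force: 24.7
```

```bash
cat >> h.py <<'E'
def fitz(im,c,z0,col,guess):
    """fit funnel whose mouth is at z0, using model centroid; nearest blob of colour"""
    hsv=cv2.cvtColor(im,cv2.COLOR_RGB2HSV); lo,hi=dict(yellow=((20,120,60),(30,255,255)),blue=((105,150,40),(125,255,255)))[col]
    m=cv2.morphologyEx(cv2.inRange(hsv,lo,hi),cv2.MORPH_CLOSE,np.ones((5,5)))
    f=lambda p:cen(proj(c,np.vstack([ring(*p,z0,34),ring(*p,z0+64,21),ring(*p,z0+77,12)])))
    g=f(guess); ks=[k for k in cv2.findContours(m,cv2.RETR_EXTERNAL,cv2.CHAIN_APPROX_NONE)[0] if cv2.contourArea(k)>100]
    q=min((cen(k.reshape(-1,2)) for k in ks),key=lambda q:np.hypot(*(q-g)))
    return least_squares(lambda p:f(p)-q,guess).x.round(1),q.round(1),g.round(1)
E
python3 -c "
from h import *
st()
K=np.array
# camera offset relative to TCP at psi=180: from current
c=dict(r.get_calibration('wrist')); e=r.sense()['eef_pos']
R,_=cv2.Rodrigues(K(c['rvec'],float))
def at(p): d=dict(c); d['tvec']=K(c['tvec']).ravel()-R@(K(p)-e); return d
for n,p,z,col,g in(('w3',(444.9,67.9,73.6),0,'blue',(444,68)),('w5',(619.7,-61.9,199.7),51,'blue',(617,-61)),('w7',(427.8,-171.1,74),0,'blue',(427,-171))):
  print(n,fitz(cv2.imread('pics/%s.png'%n)[...,::-1].copy(),at(p),z,col,g))
plan(618.5,-61,229,-180)
im,ct=snap('top','t8')
for f in funnels(im,ct):
  if 300<f[2][0]<700 and abs(f[2][1])<400: print(*f)
"
```

```text
t 15.4 [ 428.3 -171.5  220.2] rpy [-179.9    0.2 -179.9] F [-0.1  0.2 -0.9] op 0.266 tip 8.0
w3 (array([444.,  68.]), array([324.5, 274.3]), array([328.6, 273.5]))
w5 (array([617., -61.]), array([326.8, 223.3]), array([329.2, 222.4]))
w7 (array([ 427., -171.]), array([326.8, 281.1]), array([328.6, 273.3]))
dp [-190.5  110.1   -8.8] yaw 0.1 rows 3.5
yellow [437.2 305.3] [ 358.6 -289. ] 350.0
yellow [255.4 282.7] [416.7 186.1] 516.0
yellow [342.8 274.2] [439.2 -44.1] 529.0
blue [349.  206.5] [620.3 -61.8] 406.5
```

```bash
sed -i 's/reshape(-1,2).round(1)$/reshape(-1,2)/' h.py; grep -n "def proj" -A2 h.py | tail -1
python3 -c "
from h import *
K=np.array
c=dict(r.get_calibration('wrist')); e=r.sense()['eef_pos']
R,_=cv2.Rodrigues(K(c['rvec'],float))
def at(p): d=dict(c); d['tvec']=K(c['tvec']).ravel()-R@(K(p)-e); return d
for n,p,z,col,g in(('w3',(444.9,67.9,73.6),0,'blue',(444,68)),('w5',(619.7,-61.9,199.7),51,'blue',(617,-61)),('w7',(427.8,-171.1,74),0,'blue',(427,-171))):
  print(n,fitz(cv2.imread('pics/%s.png'%n)[...,::-1].copy(),at(p),z,col,g))
im=cv2.imread('pics/w6.png')[...,::-1].copy();print([f[:3] for f in funnels(im,at((434.1,-170.1,149.2)),2000)])
im=cv2.imread('pics/t8.png')[...,::-1].copy();ct=r.get_calibration('top')
for f in funnels(im,ct):
  if 300<f[2][0]<700 and abs(f[2][1])<400: print(*f)
im,c=snap('wrist','w8'); print(fitz(im,c,e[2]-74,'blue',(428,-171)))
"
```

```text
11-    return cv2.projectPoints(np.array(p,float).reshape(-1,1,3),np.array(c['rvec'],float),np.array(c['tvec'],float),K,None)[0].reshape(-1,2)
w3 (array([444.3,  66.1]), array([324.5, 274.3]), array([328.6, 273.8]))
w5 (array([617.3, -62.4]), array([326.8, 223.3]), array([329. , 222.9]))
w7 (array([ 430.6, -171.8]), array([326.8, 281.1]), array([328.6, 273.6]))
[('yellow', array([520.1, 241.7]), array([441.7, -46. ])), ('yellow', array([109.2, 124.4]), array([ 369.2, -300.2])), ('blue', array([324.8, 221.3]), array([ 430.5, -171.9]))]
yellow [437.2 305.3] [ 357.9 -296.3] 350.0
yellow [255.4 282.7] [417.5 191.4] 516.0
yellow [342.8 274.2] [440.7 -44.8] 529.0
blue [349.  206.5] [626.6 -62. ] 406.5
(array([ 429., -172.]), array([326.4, 278.4]), array([328.6, 276.3]))
```

{"name": "carry_out", "arguments": {
  "targets": [
    {"dp": [-40, 23, -2], "yaw": 0},
    {"dp": [-85, 50, -4], "yaw": 0},
    {"dp": [-130, 76, -4], "yaw": 0},
    {"dp": [-170, 99, -4], "yaw": 0},
    {"dp": [-187, 109, -4], "yaw": 0},
    {"dp": [-188, 110, -4], "yaw": 0},
    {"dp": [-188, 110, -4], "yaw": 0},
    {"dp": [-188, 110, -4], "yaw": 0}
  ]
}}

```text
clock: 16.55
eef_pos: [614.3, -61.5, 222.8]
tcp_rot: [-3.141, -0.001, -3.14]
contact_force: [0.3, 0.1, -0.7]
opening: 0.267
grasp_force: 24.7
```

```bash
python3 -c "
from h import *
st();plan(616.5,-61,150,-180)"
```

```text
t 16.6 [614.3 -61.5 222.8] rpy [-180.    -0.  -179.9] F [ 0.3  0.1 -0.7] op 0.267 tip 8.0
dp [-2.2  0.5 72.8] yaw 0.1 rows 1.2
```

{"name": "carry_out", "arguments": {
  "targets": [
    {"dp": [-2, 0, 15], "yaw": 0},
    {"dp": [-2, 0, 30], "yaw": 0},
    {"dp": [-2, 0, 45], "yaw": 0},
    {"dp": [-2, 0, 56], "yaw": 0},
    {"dp": [-2, 0, 64], "yaw": 0},
    {"dp": [-2, 0, 70], "yaw": 0},
    {"dp": [-2, 0, 73], "yaw": 0},
    {"dp": [-2, 0, 74], "yaw": 0},
    {"dp": [-2, 0, 74], "yaw": 0}
  ]
}}

```text
clock: 17.68
eef_pos: [617.5, -60.7, 149.1]
tcp_rot: [-3.141, 0.0, -3.139]
contact_force: [0.8, 0.1, -1.2]
opening: 0.263
grasp_force: 24.7
```

{"name": "carry_out", "arguments": {
  "targets": [
    {"dp": [0, 0, 1], "yaw": 0},
    {"dp": [0, 0, 2], "yaw": 0},
    {"dp": [0, 0, 2], "yaw": 0}
  ]
}}

```text
clock: 18.05
eef_pos: [617.4, -60.8, 146.9]
tcp_rot: [-3.141, 0.0, -3.139]
contact_force: [-0.7, -0.2, -0.9]
opening: 0.266
grasp_force: 24.8
```

{"name": "carry_out", "arguments": {
  "targets": [
    {"dp": [0, 0, 0.5], "yaw": 0},
    {"dp": [0, 0, 1], "yaw": 0},
    {"dp": [0, 0, 1.5], "yaw": 0},
    {"dp": [0, 0, 1.5], "yaw": 0}
  ]
}}

```text
clock: 18.55
eef_pos: [617.3, -60.8, 145.4]
tcp_rot: [-3.141, -0.0, -3.139]
contact_force: [-0.2, -0.7, 0.2]
opening: 0.268
grasp_force: 24.8
```

{"name": "carry_out", "arguments": {
  "targets": [
    {"dp": [0, 0, 0.5], "yaw": 0},
    {"dp": [0, 0, 1], "yaw": 0},
    {"dp": [0, 0, 1], "yaw": 0},
    {"dp": [0, 0, 1], "yaw": 0}
  ]
}}

```text
clock: 19.05
eef_pos: [617.4, -60.7, 144.4]
tcp_rot: [-3.142, 0.0, -3.14]
contact_force: [-1.7, -1.5, 2.7]
opening: 0.26
grasp_force: 24.8
```

{"name": "carry_out", "arguments": {
  "targets": [
    {"dp": [0, 0, -1], "yaw": 0},
    {"dp": [0, 0, -1], "yaw": 0}
  ]
}}

```text
clock: 19.3
eef_pos: [617.3, -60.7, 145.4]
tcp_rot: [-3.142, -0.0, -3.139]
contact_force: [-0.1, -2.1, -0.4]
opening: 0.266
grasp_force: 24.8
```

{"name": "carry_out", "arguments": {
  "targets": [
    {"dp": [0, 0, 0], "yaw": 0},
    {"dp": [0, 0, 0], "yaw": 0},
    {"dp": [0, 0, 0], "yaw": 0},
    {"dp": [0, 0, -20], "yaw": 0},
    {"dp": [0, 0, -50], "yaw": 0},
    {"dp": [0, 0, -55], "yaw": 0},
    {"dp": [0, 0, -55], "yaw": 0}
  ],
  "fingers": 0
}}

```text
clock: 20.18
eef_pos: [617.3, -60.7, 200.2]
tcp_rot: [3.142, 0.0, -3.14]
contact_force: [0.4, -0.0, 0.7]
opening: 0.5
grasp_force: 0.0
```

```bash
python3 -c "
from h import *
c=look('9'); im=cv2.imread('pics/w9.png')[...,::-1].copy()
print(fitz(im,c,71,'blue',(617,-61)))
plan(442,-45,200,-180); plan(442,-45,150,-180)
"
```

```text
t 20.2 [617.3 -60.7 200.2] rpy [ 180.     0.  -179.9] F [ 0.4 -0.   0.7] op 0.5 tip 8.0
yellow [438.5 301.5] [ 368.  -300.2] 559.0
yellow [255.5 282.8] [417.3 191.1] 529.5
yellow [272.4 205. ] [630.9 147.9] 130.5
blue [349.3 203.9] [633.9 -63.3] 227.0
(array([616.6, -62.4]), array([324.8, 235.5]), array([327.1, 236.2]))
dp [174.6  16.   -0.8] yaw 0.1 rows 2.8
dp [174.6  16.   49.2] yaw 0.1 rows 2.9
```

View pics/j9.png

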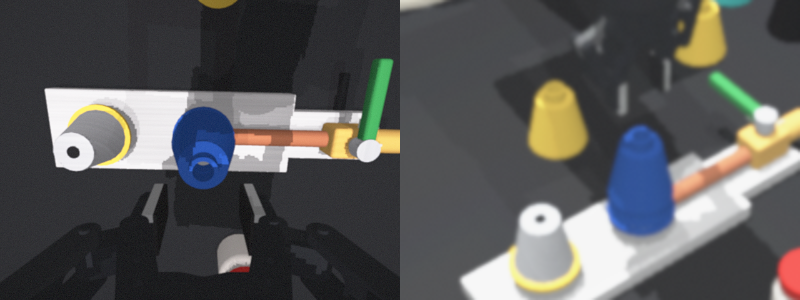

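{"name": "carry_out", "arguments": {
  "targets": [
    {"dp": [40, 4, 0], "yaw": 0},
    {"dp": [85, 8, 5], "yaw": 0},
    {"dp": [130, 12, 25], "yaw": 0},
    {"dp": [165, 15, 42], "yaw": 0},
    {"dp": [175, 16, 50], "yaw": 0},
    {"dp": [175, 16, 50], "yaw": 0},
    {"dp": [175, 16, 50], "yaw": 0}
  ]
}}

```text
clock: 21.2
eef_pos: [444.2, -45.3, 150.9]
tcp_rot: [-3.141, 0.002, -3.139]
contact_force: [-0.0, -0.2, 0.2]
opening: 0.502
grasp_force: 0.0
```

```bash
python3 -c "
from h import *
st(); im,c=snap('wrist','w10'); f=fitz(im,c,0,'yellow',(442,-46)); print(f)
plan(f[0][0],f[0][1]+1,74,-180)
"
```

```text
t 21.2 [444.2 -45.3 150.9] rpy [-1.800e+02  1.000e-01 -1.799e+02] F [-0.  -0.2  0.2] op 0.502 tip 8.0
(array([441.9, -46.1]), array([326.3, 222.3]), array([326.4, 222.4]))
dp [ 2.2  0.2 76.9] yaw 0.1 rows 1.2
```

{"name": "carry_out", "arguments": {
  "targets": [
    {"dp": [1, 0, 20], "yaw": 0},
    {"dp": [1, 0, 40], "yaw": 0},
    {"dp": [1, 0, 57], "yaw": 0},
    {"dp": [1, 0, 69], "yaw": 0},
    {"dp": [1, 0, 75], "yaw": 0},
    {"dp": [1, 0, 77], "yaw": 0},
    {"dp": [1, 0, 77], "yaw": 0}
  ]
}}

```text
clock: 22.12
eef_pos: [441.6, -45.1, 73.7]
tcp_rot: [-3.142, 0.001, -3.14]
contact_force: [0.6, 1.1, -1.1]
opening: 0.498
grasp_force: 0.0
```

{"name": "carry_out", "arguments": {
  "targets": [
    {"dp": [0, 0, 0], "yaw": 0},
    {"dp": [0, 0, 0], "yaw": 0},
    {"dp": [0, 0, 0], "yaw": 0},
    {"dp": [0, 0, 0], "yaw": 0},
    {"dp": [0, 0, -3], "yaw": 0},
    {"dp": [0, 0, -25], "yaw": 0},
    {"dp": [0, 0, -75], "yaw": 0},
    {"dp": [0, 0, -115], "yaw": 0},
    {"dp": [0, 0, -125], "yaw": 0},
    {"dp": [0, 0, -125], "yaw": 0}
  ],
  "fingers": -1,
  "grip_force": 25
}}

```text
clock: 23.38
eef_pos: [441.3, -45.1, 198.4]
tcp_rot: [-3.141, 0.001, -3.14]
contact_force: [0.4, 0.4, -0.5]
opening: 0.263
grasp_force: 24.7
```

```bash
python3 -c "
from h import *
st();plan(615.3,-181,200,-180)"
```

```text
t 23.4 [441.3 -45.1 198.4] rpy [-180.     0.  -179.9] F [ 0.4  0.4 -0.5] op 0.263 tip 8.0
dp [-173.8 -136.3   -1.6] yaw 0.1 rows 3.5
```

{"name": "carry_out", "arguments": {
  "targets": [
    {"dp": [-25, -30, -2], "yaw": 0},
    {"dp": [-65, -65, -2], "yaw": 0},
    {"dp": [-105, -95, -2], "yaw": 0},
    {"dp": [-145, -120, -2], "yaw": 0},
    {"dp": [-168, -133, -2], "yaw": 0},
    {"dp": [-174, -136, -2], "yaw": 0},
    {"dp": [-174, -136, -2], "yaw": 0},
    {"dp": [-174, -136, -2], "yaw": 0}
  ]
}}

```text
clock: 24.38
eef_pos: [614.4, -180.0, 199.8]
tcp_rot: [3.141, -0.001, -3.139]
contact_force: [0.4, -0.6, -1.3]
opening: 0.264
grasp_force: 24.7
```

```bash
python3 -c "
from h import *
st();plan(615.3,-181,130,-180)"
```

```text
t 24.4 [ 614.4 -180.   199.8] rpy [ 1.800e+02 -1.000e-01 -1.799e+02] F [ 0.4 -0.6 -1.3] op 0.264 tip 8.0
dp [-0.9 -1.  69.8] yaw 0.1 rows 1.1
```

{"name": "carry_out", "arguments": {
  "targets": [
    {"dp": [0, 0, 15], "yaw": 0},
    {"dp": [0, 0, 30], "yaw": 0},
    {"dp": [0, 0, 43], "yaw": 0},
    {"dp": [0, 0, 54], "yaw": 0},
    {"dp": [0, 0, 62], "yaw": 0},
    {"dp": [0, 0, 67], "yaw": 0},
    {"dp": [0, 0, 70], "yaw": 0},
    {"dp": [0, 0, 72], "yaw": 0},
    {"dp": [0, 0, 72], "yaw": 0}
  ]
}}

```text
clock: 25.5
eef_pos: [615.7, -180.8, 128.5]
tcp_rot: [-3.141, 0.0, -3.14]
contact_force: [-0.4, -0.1, -1.0]
opening: 0.266
grasp_force: 24.7
```

{"name": "carry_out", "arguments": {
  "targets": [
    {"dp": [0, 0, 0.5], "yaw": 0},
    {"dp": [0, 0, 1], "yaw": 0},
    {"dp": [0, 0, 1.5], "yaw": 0},
    {"dp": [0, 0, 1.5], "yaw": 0}
  ]
}}

```text
clock: 26.0
eef_pos: [615.7, -180.8, 127.0]
tcp_rot: [-3.141, 0.0, -3.139]
contact_force: [0.2, -0.7, 0.1]
opening: 0.261
grasp_force: 24.8
```

{"name": "carry_out", "arguments": {
  "targets": [
    {"dp": [0, 0, 0.5], "yaw": 0},
    {"dp": [0, 0, 1], "yaw": 0},
    {"dp": [0, 0, 1.5], "yaw": 0},
    {"dp": [0, 0, 1.5], "yaw": 0}
  ]
}}

```text
clock: 26.5
eef_pos: [615.8, -180.8, 125.5]
tcp_rot: [-3.141, 0.0, -3.14]
contact_force: [0.9, -0.2, 0.9]
opening: 0.263
grasp_force: 24.8
```

{"name": "carry_out", "arguments": {
  "targets": [
    {"dp": [0, 0, 0.5], "yaw": 0},
    {"dp": [0, 0, 1], "yaw": 0},
    {"dp": [0, 0, 1], "yaw": 0}
  ]
}}

```text
clock: 26.88
eef_pos: [615.7, -180.8, 124.4]
tcp_rot: [-3.141, 0.0, -3.139]
contact_force: [1.1, -2.1, 1.3]
opening: 0.265
grasp_force: 24.9
```

{"name": "carry_out", "arguments": {
  "targets": [
    {"dp": [0, 0, 0], "yaw": 0},
    {"dp": [0, 0, 0], "yaw": 0},
    {"dp": [0, 0, 0], "yaw": 0},
    {"dp": [0, 0, -20], "yaw": 0},
    {"dp": [0, 0, -60], "yaw": 0},
    {"dp": [0, 0, -76], "yaw": 0},
    {"dp": [0, 0, -76], "yaw": 0}
  ],
  "fingers": 0
}}

```text
clock: 27.75
eef_pos: [616.4, -181.0, 202.3]
tcp_rot: [-3.141, 0.003, -3.14]
contact_force: [-0.5, -0.2, -1.0]
opening: 0.497
grasp_force: 0.0
```

```bash
python3 -c "
from h import *
c=look('11'); im=cv2.imread('pics/w11.png')[...,::-1].copy()
print(fitz(im,c,51,'yellow',(615,-181)),fitz(im,c,71,'blue',(617,-61)))
plan(369,-299,150,-180)
"
```

```text
t 27.8 [ 616.4 -181.   202.3] rpy [-179.9    0.2 -179.9] F [-0.5 -0.2 -1. ] op 0.497 tip 8.0
yellow [255.5 282.8] [417.3 191.4] 522.0
blue [349.2 205.9] [628.5 -63.1] 437.5
(array([ 615.3, -182.3]), array([325.6, 223.8]), array([327.6, 223.2])) (array([616.1, -67.9]), array([517.8, 238. ]), array([529.4, 239.7]))
dp [ 246.1 -118.    49.2] yaw 0.1 rows 4.4
```

{"name": "carry_out", "arguments": {
  "targets": [
    {"dp": [40, -19, 0], "yaw": 0},
    {"dp": [90, -43, 0], "yaw": 0},
    {"dp": [140, -67, 10], "yaw": 0},
    {"dp": [190, -91, 25], "yaw": 0},
    {"dp": [230, -110, 42], "yaw": 0},
    {"dp": [246, -118, 50], "yaw": 0},
    {"dp": [246, -118, 50], "yaw": 0},
    {"dp": [246, -118, 50], "yaw": 0}
  ]
}}

```text
clock: 28.9
eef_pos: [371.2, -299.3, 150.7]
tcp_rot: [-3.141, 0.001, -3.139]
contact_force: [-0.7, 0.5, -0.1]
opening: 0.499
grasp_force: 0.0
```

```bash
python3 -c "
from h import *
st(); im,c=snap('wrist','w12'); f=fitz(im,c,0,'yellow',(369,-299)); print(f)
plan(f[0][0],f[0][1]+1,74,-180)
"
```

```text
t 28.9 [ 371.2 -299.3  150.7] rpy [-1.800e+02  1.000e-01 -1.799e+02] F [-0.7  0.5 -0.1] op 0.499 tip 8.0
(array([ 389.4, -299.6]), array([327. , 253.5]), array([328. , 222.8]))
dp [-18.1   0.5  76.7] yaw 0.2 rows 1.3
```

View pics/w12.png

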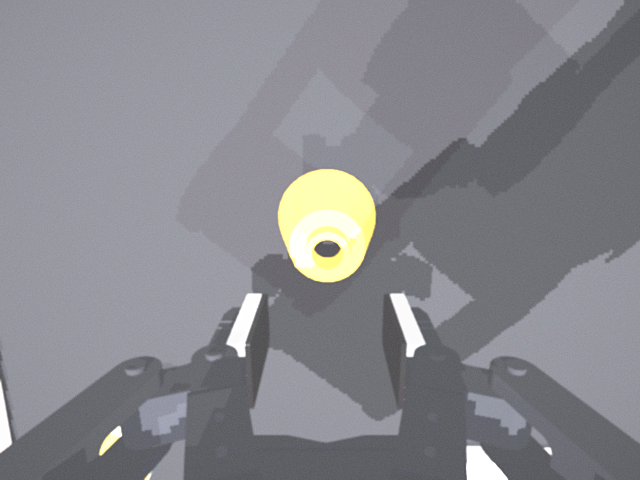

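{"name": "carry_out", "arguments": {
  "targets": [
    {"dp": [1, 0, 20], "yaw": 0},
    {"dp": [1, 0, 40], "yaw": 0},
    {"dp": [1, 0, 57], "yaw": 0},
    {"dp": [1, 0, 69], "yaw": 0},
    {"dp": [1, 0, 75], "yaw": 0},
    {"dp": [1, 0, 77], "yaw": 0},
    {"dp": [1, 0, 77], "yaw": 0}
  ]
}}

```text
clock: 29.82
eef_pos: [369.1, -299.4, 73.7]
tcp_rot: [-3.141, 0.0, -3.139]
contact_force: [-0.4, 0.5, 0.4]
opening: 0.5
grasp_force: 0.0
```

{"name": "carry_out", "arguments": {
  "targets": [
    {"dp": [0, 0, 0], "yaw": 0},
    {"dp": [0, 0, 0], "yaw": 0},
    {"dp": [0, 0, 0], "yaw": 0},
    {"dp": [0, 0, 0], "yaw": 0},
    {"dp": [0, 0, -3], "yaw": 0},
    {"dp": [0, 0, -25], "yaw": 0},
    {"dp": [0, 0, -75], "yaw": 0},
    {"dp": [0, 0, -125], "yaw": 0},
    {"dp": [0, 0, -150], "yaw": 0},
    {"dp": [0, 0, -150], "yaw": 0}
  ],
  "fingers": -1,
  "grip_force": 25
}}

```text
clock: 31.08
eef_pos: [369.6, -300.0, 225.1]
tcp_rot: [-3.139, 0.003, -3.14]
contact_force: [0.3, -0.8, -1.0]
opening: 0.265
grasp_force: 24.9
```

```bash
python3 -c "
from h import *
st();plan(615.5,-181,224,-180)"
```

```text
t 31.1 [ 369.6 -300.   225.1] rpy [-179.9    0.2 -179.9] F [ 0.3 -0.8 -1. ] op 0.265 tip 8.0
dp [-246.1  118.5    1.1] yaw 0.1 rows 4.4
```

{"name": "carry_out", "arguments": {
  "targets": [
    {"dp": [-40, 19, 0], "yaw": 0},
    {"dp": [-90, 43, 0], "yaw": 0},
    {"dp": [-140, 67, 0], "yaw": 0},
    {"dp": [-190, 91, 0], "yaw": 0},
    {"dp": [-230, 110, 0], "yaw": 0},
    {"dp": [-246, 118, 0], "yaw": 0},
    {"dp": [-246, 118, 0], "yaw": 0},
    {"dp": [-246, 118, 0], "yaw": 0}
  ]
}}

```text
clock: 32.08
eef_pos: [613.1, -181.3, 222.6]
tcp_rot: [3.141, -0.002, -3.14]
contact_force: [0.2, -0.4, 0.1]
opening: 0.263
grasp_force: 24.9
```

```bash
python3 -c "
from h import *
st();plan(615.5,-181,149,-180)"
```

```text
t 32.1 [ 613.1 -181.3  222.6] rpy [ 1.800e+02 -1.000e-01 -1.799e+02] F [ 0.2 -0.4  0.1] op 0.263 tip 8.0
dp [-2.4  0.3 73.6] yaw 0.1 rows 1.2
```

{"name": "carry_out", "arguments": {
  "targets": [
    {"dp": [-1, 0, 15], "yaw": 0},
    {"dp": [-1, 0, 30], "yaw": 0},
    {"dp": [-1, 0, 45], "yaw": 0},
    {"dp": [-1, 0, 56], "yaw": 0},
    {"dp": [-1, 0, 64], "yaw": 0},
    {"dp": [-1, 0, 70], "yaw": 0},
    {"dp": [-1, 0, 74], "yaw": 0},
    {"dp": [-1, 0, 75], "yaw": 0},
    {"dp": [-1, 0, 75], "yaw": 0}
  ]
}}

```text
clock: 33.2
eef_pos: [615.8, -180.9, 148.7]
tcp_rot: [-3.141, 0.001, -3.139]
contact_force: [-0.5, -0.5, -1.0]
opening: 0.264
grasp_force: 24.9
```

{"name": "carry_out", "arguments": {
  "targets": [
    {"dp": [0, 0, 0.5], "yaw": 0},
    {"dp": [0, 0, 1], "yaw": 0},
    {"dp": [0, 0, 1.5], "yaw": 0},
    {"dp": [0, 0, 1.5], "yaw": 0}
  ]
}}

```text
clock: 33.7
eef_pos: [615.7, -180.8, 146.9]
tcp_rot: [-3.141, 0.0, -3.139]
contact_force: [0.5, -1.3, 1.3]
opening: 0.264
grasp_force: 25.0
```

{"name": "carry_out", "arguments": {
  "targets": [
    {"dp": [0, 0, 0.5], "yaw": 0},
    {"dp": [0, 0, 1], "yaw": 0},
    {"dp": [0, 0, 1], "yaw": 0},
    {"dp": [0, 0, 1], "yaw": 0}
  ]
}}

```text
clock: 34.2
eef_pos: [615.6, -180.8, 145.9]
tcp_rot: [-3.141, 0.0, -3.139]
contact_force: [0.7, -2.3, 1.7]
opening: 0.263
grasp_force: 25.0
```

{"name": "carry_out", "arguments": {
  "targets": [
    {"dp": [0, 0, 0.5], "yaw": 0},
    {"dp": [0, 0, 0.5], "yaw": 0},
    {"dp": [0, 0, 0.5], "yaw": 0}
  ]
}}

```text
clock: 34.58
eef_pos: [615.6, -180.8, 145.4]
tcp_rot: [-3.142, 0.0, -3.14]
contact_force: [1.1, -2.1, 1.2]
opening: 0.268
grasp_force: 25.0
```

Contact is light; release, lift, then go to the last yellow funnel at about (419, 190).

{"name": "carry_out", "arguments": {
  "targets": [
    {"dp": [0, 0, 0], "yaw": 0},
    {"dp": [0, 0, 0], "yaw": 0},
    {"dp": [0, 0, 0], "yaw": 0},
    {"dp": [0, 0, -20], "yaw": 0},
    {"dp": [0, 0, -50], "yaw": 0},
    {"dp": [0, 0, -65], "yaw": 0},
    {"dp": [0, 0, -65], "yaw": 0}
  ],
  "fingers": 0
}}

```text
clock: 35.45
eef_pos: [616.4, -181.0, 212.2]
tcp_rot: [-3.141, 0.003, -3.14]
contact_force: [0.1, 0.2, -0.1]
opening: 0.498
grasp_force: 0.0
```

```bash
sed -i 's/(20,120,60)/(18,70,60)/; s/(30,255,255))),/(33,255,255))),/' h.py; sed -i 's/yellow=((20,120,60),(30/yellow=((18,70,60),(33/' h.py
python3 -c "
from h import *
c=look('13'); im=cv2.imread('pics/w13.png')[...,::-1].copy()
print(fitz(im,c,71,'yellow',(615,-181)))
plan(420,190,150,-180)
"
```

```text
t 35.5 [ 616.4 -181.   212.2] rpy [-180.     0.2 -179.9] F [ 0.1  0.2 -0.1] op 0.498 tip 8.0
yellow [255.3 282.7] [417.6 191.8] 556.5
yellow [272.2 205.1] [630.7 147.8] 220.5
blue [349.1 205.9] [628.4 -63.3] 438.0
(array([ 614.5, -182.3]), array([325.6, 227. ]), array([327.6, 227.9]))
dp [194.2 370.9  59.5] yaw 0.1 rows 6.8
```

View pics/j13.png

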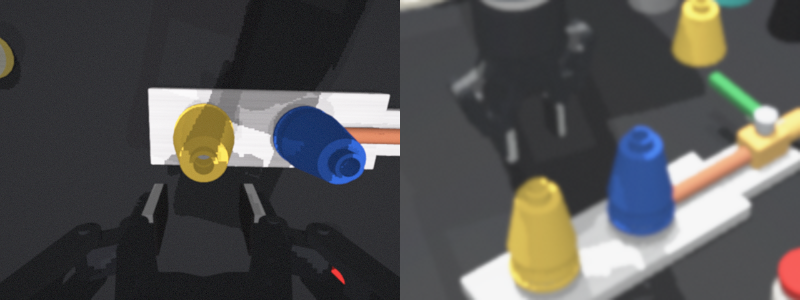

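{"name": "carry_out", "arguments": {
  "targets": [
    {"dp": [25, 35, -5], "yaw": 0},
    {"dp": [50, 80, -5], "yaw": 0},
    {"dp": [75, 130, -5], "yaw": 0},
    {"dp": [100, 180, -5], "yaw": 0},
    {"dp": [125, 230, 0], "yaw": 0},
    {"dp": [150, 280, 15], "yaw": 0},
    {"dp": [175, 330, 35], "yaw": 0},
    {"dp": [192, 363, 52], "yaw": 0},
    {"dp": [195, 371, 60], "yaw": 0},
    {"dp": [195, 371, 60], "yaw": 0},
    {"dp": [195, 371, 60], "yaw": 0}
  ]
}}

```text
clock: 36.98
eef_pos: [420.6, 189.1, 150.6]
tcp_rot: [-3.141, 0.0, -3.14]
contact_force: [0.8, 0.2, 0.1]
opening: 0.499
grasp_force: 0.0
```

```bash
python3 -c "
from h import *
st(); im,c=snap('wrist','w14'); f=fitz(im,c,0,'yellow',(420,190)); print(f)
plan(f[0][0],f[0][1]+1,74,-180)
"
```

```text
t 37.0 [420.6 189.1 150.6] rpy [-180.     0.  -179.9] F [0.8 0.2 0.1] op 0.499 tip 8.0
(array([418.3, 190.2]), array([329.1, 222.7]), array([328.8, 225.3]))
dp [ 2.3  2.1 76.8] yaw 0.1 rows 1.2
```

{"name": "carry_out", "arguments": {
  "targets": [
    {"dp": [2, 2, 20], "yaw": 0},
    {"dp": [2, 2, 40], "yaw": 0},
    {"dp": [2, 2, 57], "yaw": 0},
    {"dp": [2, 2, 69], "yaw": 0},
    {"dp": [2, 2, 75], "yaw": 0},
    {"dp": [2, 2, 77], "yaw": 0},
    {"dp": [2, 2, 77], "yaw": 0}
  ]
}}

```text
clock: 37.9
eef_pos: [418.1, 191.9, 73.7]
tcp_rot: [3.141, 0.0, -3.14]
contact_force: [-0.1, 0.4, -0.3]
opening: 0.5
grasp_force: 0.0
```

{"name": "carry_out", "arguments": {
  "targets": [
    {"dp": [0, 0, 0], "yaw": 0},
    {"dp": [0, 0, 0], "yaw": 0},
    {"dp": [0, 0, 0], "yaw": 0},
    {"dp": [0, 0, 0], "yaw": 0},
    {"dp": [0, 0, -3], "yaw": 0},
    {"dp": [0, 0, -25], "yaw": 0},
    {"dp": [0, 0, -75], "yaw": 0},
    {"dp": [0, 0, -130], "yaw": 0},
    {"dp": [0, 0, -170], "yaw": 0},
    {"dp": [0, 0, -180], "yaw": 0},
    {"dp": [0, 0, -180], "yaw": 0}
  ],
  "fingers": -1,
  "grip_force": 25
}}

```text
clock: 39.28
eef_pos: [417.7, 191.9, 253.2]
tcp_rot: [3.141, 0.0, -3.139]
contact_force: [0.2, -0.8, -0.2]
opening: 0.262
grasp_force: 24.7
```

```bash
python3 -c "
from h import *
st();plan(615,-181,252,-180)"
```

```text
t 39.3 [417.7 191.9 253.2] rpy [ 180.     0.  -179.9] F [ 0.2 -0.8 -0.2] op 0.262 tip 8.0
dp [-196.5 -373.3    1.2] yaw 0.1 rows 6.7
```

{"name": "carry_out", "arguments": {
  "targets": [
    {"dp": [-15, -35, 0], "yaw": 0},
    {"dp": [-35, -80, 0], "yaw": 0},
    {"dp": [-60, -130, 0], "yaw": 0},
    {"dp": [-85, -180, 0], "yaw": 0},
    {"dp": [-110, -230, 0], "yaw": 0},
    {"dp": [-140, -280, 0], "yaw": 0},
    {"dp": [-170, -330, 0], "yaw": 0},
    {"dp": [-192, -365, 0], "yaw": 0},
    {"dp": [-197, -373, 0], "yaw": 0},
    {"dp": [-197, -373, 0], "yaw": 0},
    {"dp": [-197, -373, 0], "yaw": 0}
  ]
}}

```text
clock: 40.65
eef_pos: [614.7, -179.5, 252.6]
tcp_rot: [3.141, -0.002, -3.139]
contact_force: [0.7, -0.1, -0.5]
opening: 0.267
grasp_force: 24.7
```

```bash
python3 -c "
from h import *
st();plan(615.5,-181,170,-180)"
```

```text
t 40.6 [ 614.7 -179.5  252.6] rpy [ 1.800e+02 -1.000e-01 -1.798e+02] F [ 0.7 -0.1 -0.5] op 0.267 tip 8.0
dp [-0.8 -1.5 82.6] yaw 0.2 rows 1.3
```

{"name": "carry_out", "arguments": {
  "targets": [
    {"dp": [0, 0, 15], "yaw": 0},
    {"dp": [0, 0, 32], "yaw": 0},
    {"dp": [0, 0, 48], "yaw": 0},
    {"dp": [0, 0, 60], "yaw": 0},
    {"dp": [0, 0, 69], "yaw": 0},
    {"dp": [0, 0, 75], "yaw": 0},
    {"dp": [0, 0, 79], "yaw": 0},
    {"dp": [0, 0, 82], "yaw": 0},
    {"dp": [0, 0, 82], "yaw": 0}
  ]
}}

```text
clock: 41.78
eef_pos: [615.6, -180.7, 171.4]
tcp_rot: [-3.142, 0.0, -3.14]
contact_force: [-0.6, -0.4, 0.2]
opening: 0.265
grasp_force: 24.7
```

{"name": "carry_out", "arguments": {
  "targets": [
    {"dp": [0, 0, 0.5], "yaw": 0},
    {"dp": [0, 0, 1], "yaw": 0},
    {"dp": [0, 0, 1.5], "yaw": 0},
    {"dp": [0, 0, 1.5], "yaw": 0}
  ]
}}

```text
clock: 42.28
eef_pos: [615.6, -180.7, 169.9]
tcp_rot: [-3.142, 0.0, -3.139]
contact_force: [0.3, -0.1, -0.4]
opening: 0.267
grasp_force: 24.7
```

{"name": "carry_out", "arguments": {
  "targets": [
    {"dp": [0, 0, 0.5], "yaw": 0},
    {"dp": [0, 0, 1], "yaw": 0},
    {"dp": [0, 0, 1.5], "yaw": 0},
    {"dp": [0, 0, 1.5], "yaw": 0}
  ]
}}

```text
clock: 42.78
eef_pos: [615.6, -180.7, 168.4]
tcp_rot: [3.142, 0.0, -3.139]
contact_force: [-0.1, -0.0, -1.0]
opening: 0.27
grasp_force: 24.7
```

{"name": "carry_out", "arguments": {
  "targets": [
    {"dp": [0, 0, 0.5], "yaw": 0},
    {"dp": [0, 0, 1], "yaw": 0},
    {"dp": [0, 0, 1.5], "yaw": 0},
    {"dp": [0, 0, 1.5], "yaw": 0}
  ]
}}

```text
clock: 43.28
eef_pos: [615.6, -180.7, 166.9]
tcp_rot: [-3.142, 0.0, -3.14]
contact_force: [0.3, -0.4, 0.6]
opening: 0.264
grasp_force: 24.8
```

{"name": "carry_out", "arguments": {
  "targets": [
    {"dp": [0, 0, 0.5], "yaw": 0},
    {"dp": [0, 0, 1], "yaw": 0},
    {"dp": [0, 0, 1.5], "yaw": 0},
    {"dp": [0, 0, 1.5], "yaw": 0}
  ]
}}

```text
clock: 43.78
eef_pos: [615.6, -180.7, 165.4]
tcp_rot: [-3.142, 0.0, -3.139]
contact_force: [0.8, -0.4, 0.5]
opening: 0.264
grasp_force: 24.8
```

{"name": "carry_out", "arguments": {
  "targets": [
    {"dp": [0, 0, 0], "yaw": 0},
    {"dp": [0, 0, 0], "yaw": 0}
  ]
}}

```text
clock: 44.02
eef_pos: [615.6, -180.7, 165.4]
tcp_rot: [-3.142, 0.0, -3.14]
contact_force: [0.5, -0.7, 0.7]
opening: 0.263
grasp_force: 24.8
```

{"name": "carry_out", "arguments": {
  "targets": [
    {"dp": [0, 0, 0], "yaw": 0},
    {"dp": [0, 0, 0], "yaw": 0},
    {"dp": [0, 0, 0], "yaw": 0},
    {"dp": [0, 0, -15], "yaw": 0},
    {"dp": [0, 0, -45], "yaw": 0},
    {"dp": [0, 0, -60], "yaw": 0},
    {"dp": [0, 0, -60], "yaw": 0}
  ],
  "fingers": 0
}}

```text
clock: 44.9
eef_pos: [616.4, -180.9, 227.1]
tcp_rot: [-3.141, 0.003, -3.139]
contact_force: [-0.7, 0.4, -0.7]
opening: 0.504
grasp_force: 0.0
```

```bash
python3 -c "
from h import *
c=look('15'); im=cv2.imread('pics/w15.png')[...,::-1].copy()
print(fitz(im,c,91,'yellow',(615,-181)))
plan(553,110,200,179,)
import math
for k in range(0,7):
  a=179-45*k/6
  plan(621+68*math.cos(math.radians(a)),109+68*math.sin(math.radians(a)),66,a,base=(553,110.2,66,179))
"
```

```text
t 44.9 [ 616.4 -180.9  227.1] rpy [-180.     0.2 -179.9] F [-0.7  0.4 -0.7] op 0.504 tip 8.0
yellow [272.1 205.1] [630.7 148.6] 219.0
blue [349.2 205.9] [628.5 -63. ] 437.5
(array([ 613.8, -182.3]), array([325.6, 228.5]), array([327.7, 230.5]))
dp [ 61.4 290.7  24.5] yaw 1.1 rows 4.8
dp [-0. -0. -0.] yaw -0.0 rows 0.0
dp [-0.6  8.9 -0. ] yaw 7.5 rows 0.7
dp [-2.3 17.6 -0. ] yaw 15.0 rows 1.4
dp [-5.2 26.  -0. ] yaw 22.5 rows 2.1
dp [-9.1 34.  -0. ] yaw 30.0 rows 2.8
dp [-14.1  41.4  -0. ] yaw 37.5 rows 3.5
dp [-19.9  48.1  -0. ] yaw 45.0 rows 4.2
```

View pics/j15.png

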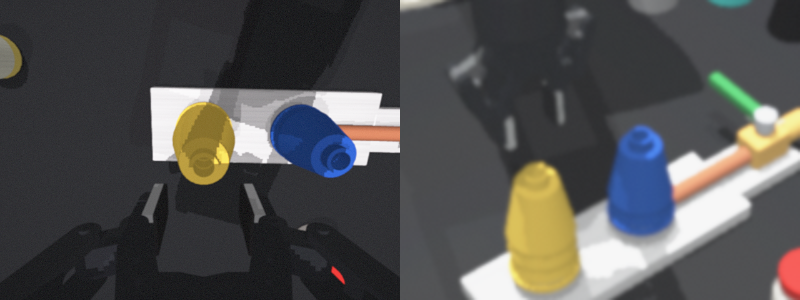

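{"name": "carry_out", "arguments": {
  "targets": [
    {"dp": [10, 40, -5], "yaw": 0},
    {"dp": [20, 95, -5], "yaw": 0},
    {"dp": [30, 150, 0], "yaw": 0},
    {"dp": [45, 205, 10], "yaw": 1},
    {"dp": [56, 255, 20], "yaw": 1},
    {"dp": [62, 285, 26], "yaw": 1},
    {"dp": [62, 291, 26], "yaw": 1},
    {"dp": [62, 291, 26], "yaw": 1}
  ]
}}

```text
clock: 46.05
eef_pos: [553.0, 109.9, 199.0]
tcp_rot: [-3.141, -0.001, 3.127]
contact_force: [0.3, -1.4, 0.5]
opening: 0.499
grasp_force: 0.0
```

```bash
python3 -c "
from h import *
st();im,c=snap('wrist','w16')
m=cv2.inRange(cv2.cvtColor(im,cv2.COLOR_RGB2HSV),(50,100,40),(80,255,255)); ys,xs=np.nonzero(m); P=np.array([toplane(c,u,v,79) for u,v in zip(xs[::10],ys[::10])])[:,:2]
l=cv2.fitLine(P.astype(np.float32),cv2.DIST_HUBER,0,.01,.01).ravel(); print(l,np.degrees(np.arctan2(l[1],l[0])),P.min(0),P.max(0),P.mean(0))
plan(553,110,66,179)"
```

```text
t 46.0 [553.  109.9 199. ] rpy [-180.    -0.   179.2] F [ 0.3 -1.4  0.5] op 0.499 tip 8.0
[ 9.99885499e-01 -1.51333595e-02  5.68287537e+02  1.08633942e+02] -0.86711067 [530.7 101.6] [610.3 116.6] [567.56337449 108.66995885]
dp [  0.2   0.6 133.2] yaw 0.1 rows 2.1
```

{"name": "carry_out", "arguments": {
  "targets": [
    {"dp": [0, 0, 40], "yaw": 0},
    {"dp": [0, 0, 80], "yaw": 0},
    {"dp": [0, 0, 110], "yaw": 0},
    {"dp": [0, 0, 126], "yaw": 0},
    {"dp": [0, 0, 133], "yaw": 0},
    {"dp": [0, 0, 133], "yaw": 0}
  ]
}}

```text
clock: 46.85
eef_pos: [553.4, 109.9, 66.7]
tcp_rot: [3.142, 0.0, 3.126]
contact_force: [0.5, 0.7, -0.8]
opening: 0.502
grasp_force: 0.0
```

{"name": "carry_out", "arguments": {
  "targets": [
    {"dp": [0, 0, 0], "yaw": 0},
    {"dp": [0, 0, 0], "yaw": 0},
    {"dp": [0, 0, 0], "yaw": 0},
    {"dp": [0, 0, 0], "yaw": 0}
  ],
  "fingers": -1,
  "grip_force": 25
}}

```text
clock: 47.35
eef_pos: [553.6, 110.4, 67.3]
tcp_rot: [3.141, 0.002, 3.126]
contact_force: [-1.6, 0.2, 6.1]
opening: 0.156
grasp_force: 29.1
```

{"name": "carry_out", "arguments": {
  "targets": [
    {"dp": [-0.5, 9, 0], "yaw": 7.5},
    {"dp": [-2.3, 17.6, 0], "yaw": 15},
    {"dp": [-5, 26, 0], "yaw": 22.5},
    {"dp": [-9, 34, 0], "yaw": 30},
    {"dp": [-14, 41.4, 0], "yaw": 37.5},
    {"dp": [-20, 48, 0], "yaw": 45},
    {"dp": [-20, 48, 0], "yaw": 45},
    {"dp": [-20, 48, 0], "yaw": 45}
  ]
}}

```text
clock: 48.35
eef_pos: [574.6, 158.8, 67.4]
tcp_rot: [3.139, 0.001, 2.344]
contact_force: [0.7, 5.9, 6.4]
opening: 0.152
grasp_force: 29.1
```

{"name": "carry_out", "arguments": {
  "targets": [
    {"dp": [0, 0, 0], "yaw": 0},
    {"dp": [0, 0, 0], "yaw": 0},
    {"dp": [0, 0, 0], "yaw": 0},
    {"dp": [0, 0, -30], "yaw": 0},
    {"dp": [0, 0, -80], "yaw": 0},
    {"dp": [0, 0, -130], "yaw": 0},
    {"dp": [0, 0, -150], "yaw": 0},
    {"dp": [0, 0, -150], "yaw": 0},
    {"dp": [0, 0, -150], "yaw": 0}
  ],
  "fingers": 0
}}

```text
clock: 49.48
eef_pos: [572.9, 157.6, 215.1]
tcp_rot: [-3.14, -0.001, 2.341]
contact_force: [-0.5, 0.0, 0.0]
opening: 0.502
grasp_force: 0.0
```

```bash
python3 -c "
from h import *
st();im,c=snap('wrist','w17');snap('top','t17')
m=cv2.inRange(cv2.cvtColor(im,cv2.COLOR_RGB2HSV),(50,100,40),(80,255,255)); ys,xs=np.nonzero(m); P=np.array([toplane(c,u,v,79) for u,v in zip(xs[::10],ys[::10])])[:,:2]
l=cv2.fitLine(P.astype(np.float32),cv2.DIST_HUBER,0,.01,.01).ravel(); print(l,np.degrees(np.arctan2(l[1],l[0])),P.min(0),P.max(0),P.mean(0))"
```

```text
t 49.5 [572.9 157.6 215.1] rpy [-179.9   -0.   134.1] F [-0.5  0.   0. ] op 0.502 tip 8.0
[  0.71453804  -0.6995966  582.87225    148.50401   ] -44.394646 [555.5 113.8] [616.2 176.7] [582.16220472 149.23622047]
```

```bash
python3 -c "
from h import *
w=cv2.imread('pics/w17.png');sc,_=snap('scene','s17')
cv2.imwrite('pics/j17.png',np.hstack([cv2.resize(w,(400,300)),cv2.resize(sc[:,:,::-1][100:400,120:520],(400,300))]))"
```

```text
(no output)
```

View pics/j17.png

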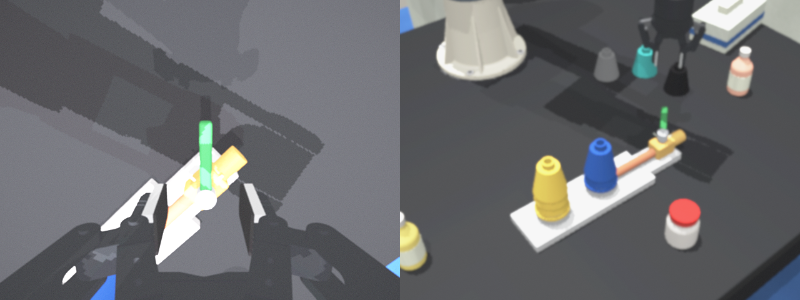

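All five funnels are nested upright, the lever stands at 45°, the bystanders are untouched and the gripper is clear.

```bash
python3 -c "
from rig import r
print(r.sign_off())"
```

```text
the job is handed in; nothing more can be done
None
```

I shut the valve, nested all five funnels present (three yellow, two blue) on their matching spigots with light contact, set the lever to about 45° by camera and tool pose, and handed the job in at about 50 s; no verdict came back.

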